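Put the bench things away, each in its own holder

TASK

Tidy the front of the bench, right before the robot, by putting each thing there into the grey holder made for it: the large and the small brown bottle upright in the round wells of their sizes, the timer lying flat, display up and squarely inside the low rectangular tray, and the marker pen lying lengthwise in the long narrow pen tray. Leave the glass beaker and the rubber stopper standing where they are; the similar bottles, timer and pen further back or to the far left are already in their places and do not count.

Things in the scene. Friction and masses are not known exactly. Their poses are not given: they have to be found in the camera images.
- bottle_large: Large brown reagent bottle, near the front edge of the bench, with a black screw cap and a label, loose, upright: 64 mm diameter, 125 mm high, round body full width up to about 100 mm, cap about 42 mm wide; 0.23 to 0.46 kg. Origin at the centre of its underside, z up along the bottle.
- bottle_small: Small brown reagent bottle, near the front edge of the bench, with a white screw cap and a label, loose, upright: 44 mm diameter, 85 mm high, round body full width up to about 68 mm, cap about 29 mm wide. Origin at the centre of its underside, z up along the bottle.
- bench_timer: Flat pale bench timer, near the front edge of the bench, with display and keys on its top, loose, lying flat: 52 mm (its x) by 68 mm (its y) by 16 mm high. Origin at the centre of its underside. Best gripped across the 52 mm.
- pen_mid (a point): Marker pen, whitish with a blue cap, loose, lying near the front edge of the bench: 122 mm long, about 17 mm thick (19 mm at most). This point is the middle of the pen, on its axis, about 9 mm above the bench at the start. Its y axis runs along the pen; the pen does not roll by itself.
- well_large: The larger round well, grey plastic, fixed: a low collar of 80 mm inner and 88 mm outer diameter, rim 25 mm above the bench, inner floor 4 mm above the bench, on a round foot 102 mm wide and 3 mm thick. For the large bottle. Origin at its centre, on the bench.
- well_small: The smaller round well, grey plastic, fixed: a low collar of 60 mm inner and 68 mm outer diameter, rim 25 mm above the bench, inner floor 4 mm above the bench, on a round foot 82 mm wide and 3 mm thick. For the small bottle. Origin at its centre, on the bench.
- timer_tray: Low rectangular tray, grey plastic, fixed: inside 68 mm (its x) by 84 mm (its y), walls 4 mm thick, rim only 8 mm above the bench, inner floor 4 mm above the bench. For the timer, its 68 mm side along the tray's 84 mm side, either way round. Origin at its centre, on the bench.
- pen_tray: Long narrow pen tray, grey plastic, fixed: inside 36 mm (its x) by 140 mm (its y), walls 4 mm thick, rim 14 mm above the bench, inner floor 4 mm above the bench; the two long walls are cut away over the middle 64 mm, so that fingers can reach down on both sides. For the marker pen along its y, either way round. Origin at its centre, on the bench.
- beaker: Bystander: empty clear glass beaker, loose, 53 mm diameter, 65 mm high. Leave it standing where it is. Origin at the centre of its underside, z up.
- stopper_red: Bystander: reddish-brown rubber stopper, loose, 29 mm diameter, 26 mm high. Leave it standing where it is. Origin at the centre of its underside, z up.
Mind the look-alikes: they are no part of the job. What is shaped like the timer_tray but blue is not meant.

How it is judged:
By the outcome, as a careful person would: the job done as asked, in the order asked, and still so for the second after the job is handed in, with the robot touching nothing.
It also fails if it takes over 107 s, if anything falls off the work surface, if the arm or the gripper's body presses on something with over 40 N, if the wrist force passes 120 N, or if a joint passes its speed limit or range.

ROBOT

A 6-joint arm with a two-finger parallel gripper is mounted at the origin on a cart in front of the work surface, level with it; the furniture and walls round the work are solid. World frame = base frame: x ahead of the robot, y to its left, z up, the work surface at z = 0. Lengths are in m, angles in rad, forces in N, time in s.
With the tool pointing down it reaches from about 0.3 to 0.875 m from the base axis. Payload 6.4 kg.
Tool frame: the origin (TCP) lies midway between the tips of the shut fingers; the grasp point (between the pads) lies 19 mm behind it; z points along the fingers, y is the line along which they close (so a half turn about z gives the same grasp; the last joint's range is limited). The gripper opens to 85 mm and grips with 20 to 120 N. Pads are 22 mm wide; open, the fingers measure 114 mm over their backs; the gripper's body (76 mm by 85 mm) begins 54 mm behind the grasp point. The pads swing forward as they close: fully open they stand 13 mm farther back than shut.
Start: joints at [1.142, 0.181, 1.607, -0, 1.354, -0.206], TCP at [0.127, 0.561, 0.231] pointing down, gripper open.
Joint ranges: [-2.99, 2.99], [-0.89, 2.07], [0.3, 2.58], [-1.14, 4.28], [0, 2.63], [-3.12, 3.12]. Speed limits (rad/s): [2.57, 2.57, 3.01, 3.14, 3.14, 3.14].

INTERFACE

Orientations are given as a unit quaternion [w, x, y, z].
In Python, from bench import ctrl gives the robot as it stands.
- The arm moves only by the tool drive_tool, never from a script. Its argument "plan" is a list that holds one entry, the list of rows, each a list of 4 numbers: the shift along the tool's x, y, z scaled (see below), then the turn about the tool's z scaled (see below). In form: [[[x, y, z, roll], ...]]. A call has 1 to 12 rows; each row is the pose to reach, as a shift and turn from the pose commanded when the call began, along the tool's axes at that moment, turning the shorter way round; what a row does not reach only later rows make up. The controller multiplies each number of a shift by 400 mm and each number of a turn by 180 degrees. A row lasts 1/12 s, in which the tool goes at most 41.7 mm and 7.16 degrees, less where a joint would pass 70% of its speed; a pose out of reach is approached as far as the arm can. A call with a number of a shift or a turn outside -1 to 1 is refused whole. A call with a gripper value outside its range is refused whole. "jaw" is the closure, from 0 (fully open) to 1 (shut), set as the call begins (left out, the last holds). The fingers move at their own pace and stop on an object; the grip force is fixed at half the most. Time passes only in rows, so rows that repeat a pose let the fingers close. It gives the time, the measured TCP pose, the force, the opening and the grip force at its end, in the units of the state.
- ctrl.get_obs(): the state, without advancing time (a new reading comes with each control period).
- ctrl.camera(name): name is "side" or "top"; returns (picture, depth): 480x640x3 uint8, red, green, blue; 480x640 float32, m along the optical axis (not along the pixel's ray), 0 where there is no reading.
- ctrl.camera_info(name): a dict with "camera_matrix" (3x3 intrinsics, pixels), "D" ([k1, k2, p1, p2, k3] as OpenCV has them; the pictures are not rectified), "R" (3x3) and "t" (3): a world point X has camera coordinates R X + t. Camera axes: x right, y down, z forward; pixel columns grow to the right and rows downward; lengths in m; the calibration is good to about 2 mm. A picture is of the moment at which its call begins. camera_info takes no time and is no camera call.
- ctrl.hand_in(): hands the job in; it is judged then, once.
The state is a dict: "time_s": time; "q": joint angles; "dq": joint speeds; "joint_efforts": joint torques, N m; "eef_pos": TCP position; "eef_rot": TCP orientation; "wrist_force": force on the tool from outside, world axes, zero at the start; "torque": the same for the moment, N m; "opening": opening from 0.0 (shut) to 1.0 (fully open); "grasp_force": force on a finger pad.
Only numpy, scipy, OpenCV 4.12 (cv2) and the standard library are available. Lean on these libraries where they do the work, as an engineer would, in place of code of your own. Each camera call takes 0.05 s, during which the arm holds its last target. There are 200 camera calls.

## Working session

There is one attempt and no reset: what is moved stays moved. The work goes in short steps, Python scripts to look and compute and a tool call to move; the robot and the scene stay as the last step left them, time stands still between calls to the robot, and variables do not carry over. Pictures are saved under pics/ and viewed, at most 14 in all, crops included, and the job is handed in when it is done.

Besides the shell and the picture viewer there is one more tool, called after "Call:" as name([rows], argument=value, ...), one row to a line, values as JSON. drive_tool: Moves the arm, as the interface text tells. Its arguments: {"type":"object","properties":{"plan":{"type":"array"},"jaw":{"type":"number"}},"required":["plan"]}

```bash
ls; mkdir -p pics; python3 - <<'E'
from bench import ctrl
import cv2,numpy as np
o=ctrl.get_obs();print({k:np.round(v,3).tolist() for k,v in o.items()})
for n in("top","side"):
    p,d=ctrl.camera(n);cv2.imwrite(f"pics/{n}0.png",p[:,:,::-1]);np.save(f"pics/{n}0.npy",d)
    i=ctrl.camera_info(n);print(n,{k:np.round(v,4).tolist() for k,v in i.items()})
E
```

```text
pics
{'time_s': 0.0, 'q': [1.142, 0.182, 1.608, -0.0, 1.354, -0.206], 'dq': [0.002, 0.001, 0.001, -0.001, 0.0, 0.001], 'joint_efforts': [-0.001, -44.488, -35.133, -0.001, 0.009, -0.0], 'eef_pos': [0.127, 0.56, 0.23], 'eef_rot': [-0.0, 0.111, 0.994, -0.001], 'wrist_force': [-0.617, 0.098, -0.143], 'torque': [0.008, -0.085, -0.041], 'grasp_force': 0.0, 'opening': 1.001}
top {'camera_matrix': [[554.3912, 0.0, 319.9172], [0.0, 554.3912, 241.7696], [0.0, 0.0, 1.0]], 'D': [0.0135, 0.0, 0.0, 0.0, 0.0], 'R': [[0.021, -0.9996, 0.0163], [-0.9896, -0.0231, -0.1419], [0.1422, -0.0131, -0.9897]], 't': [-0.0682, 0.5384, 1.3875]}
side {'camera_matrix': [[450.8752, 0.0, 323.6551], [0.0, 450.8752, 235.8276], [0.0, 0.0, 1.0]], 'D': [-0.0127, 0.0, 0.0, 0.0, 0.0], 'R': [[0.8777, -0.4791, 0.005], [-0.2722, -0.507, -0.8178], [0.3944, 0.7165, -0.5754]], 't': [-0.4847, 0.1428, 1.0442]}
```

View pics/top0.png

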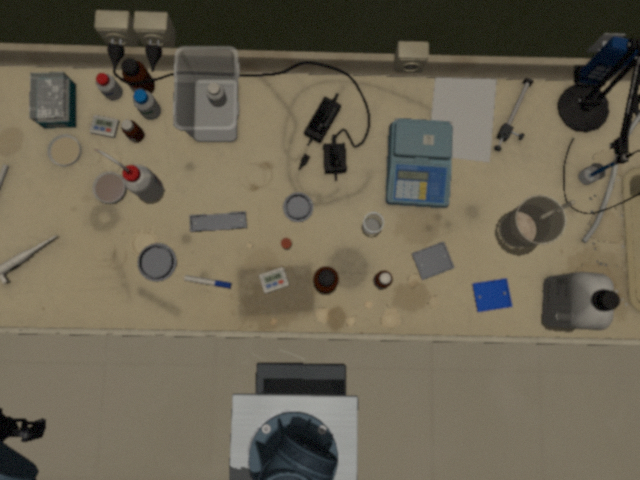

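View pics/side0.png

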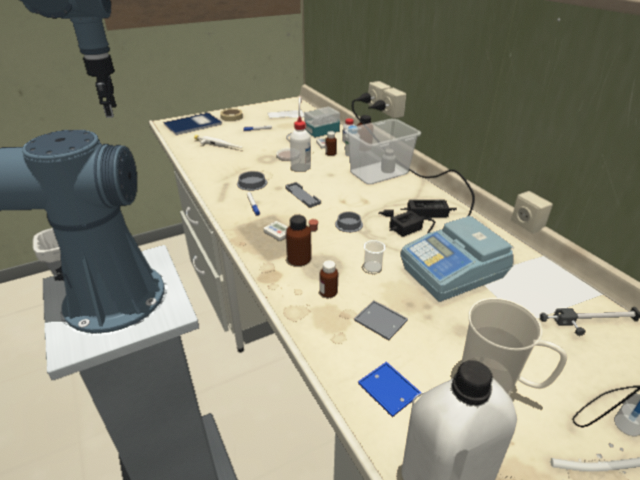

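```bash
cat > h.py <<'E'
from bench import ctrl
import cv2,numpy as np
def ray(n,uv):
    i=ctrl.camera_info(n);K=np.array(i["camera_matrix"]);D=np.array(i["D"]);R=np.array(i["R"]);t=np.array(i["t"])
    p=cv2.undistortPoints(np.array(uv,float).reshape(-1,1,2),K,D).reshape(-1,2)
    return -R.T@t, np.c_[p,np.ones(len(p))]@R
def onz(n,uv,z):
    C,d=ray(n,uv); return C+d*((z-C[2])/d[:,2])[:,None]
def pix(n,X):
    i=ctrl.camera_info(n);return cv2.projectPoints(np.array(X,float).reshape(-1,1,3),cv2.Rodrigues(np.array(i["R"]))[0],np.array(i["t"]),np.array(i["camera_matrix"]),np.array(i["D"]))[0].reshape(-1,2)
def blobs(m,box,amin=15):
    u0,v0,u1,v1=box;c=m[v0:v1,u0:u1].astype(np.uint8)
    cs,_=cv2.findContours(c,cv2.RETR_EXTERNAL,cv2.CHAIN_APPROX_NONE)
    return [k.reshape(-1,2)+[u0,v0] for k in cs if cv2.contourArea(k)>amin]
E
python3 - <<'E'
from h import *
p=cv2.imread("pics/top0.png");d=np.load("pics/top0.npy")
c=cv2.resize(p[190:315,130:460],None,fx=2.4,fy=2.4,interpolation=cv2.INTER_CUBIC);cv2.imwrite("pics/crop0.png",c)
hsv=cv2.cvtColor(p,cv2.COLOR_BGR2HSV)
for n,u,v in [("bench",250,225),("welllarge rim",143,257),("wl floor",157,262),("pentray",218,221),("ttray",433,260),("timer edge",266,287),("cap L",325,275),("body",325,287),("capS",383,280),("penbody",195,281),("pencap",222,284),("stain",245,300)]:
    X=ctrl.camera_info("top");print(n,hsv[v,u],p[v,u],round(float(d[v,u]),4))
    P=None
    C,r=ray("top",[[u,v]]);print("   ",np.round((C+r*d[v,u])[0],3))
E
```

```text
bench [ 20  72 142] [102 129 142] 1.4674
    [0.586 0.129 0.002]
welllarge rim [30  7 78] [76 78 78] 1.4452
    [0.494 0.403 0.007]
wl floor [15  5 96] [94 95 96] 1.4466
    [0.482 0.367 0.005]
pentray [30  3 98] [97 98 98] 1.4677
    [0.594 0.214 0.002]
ttray [60  3 94] [93 94 93] 1.4599
    [ 0.503 -0.355  0.004]
timer edge [ 90   5 112] [112 112 110] 1.4269
    [0.422 0.08  0.02 ]
cap L [25 49 31] [25 30 31] 1.3235
    [ 0.447 -0.069  0.13 ]
body [ 13 242  40] [ 2 19 40] 1.3509
    [ 0.42  -0.07   0.098]
capS [ 20  39 155] [131 147 155] 1.3718
    [ 0.442 -0.214  0.082]
penbody [ 18  46 122] [100 113 122] 1.4317
    [0.434 0.264 0.014]
pencap [112 168  88] [88 46 30] 1.4248
    [0.427 0.193 0.021]
stain [ 19  78 102] [ 71  91 102] 1.4402
    [0.388 0.135 0.001]
```

View pics/crop0.png

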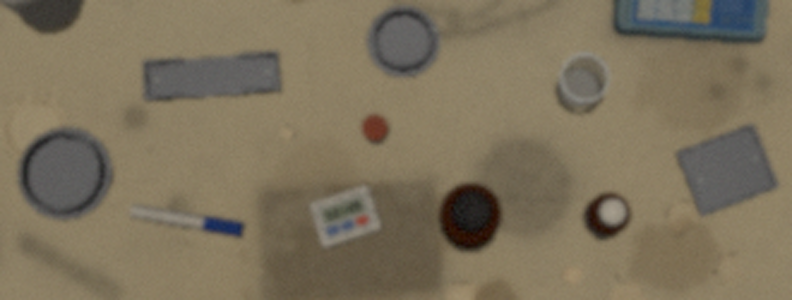

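```bash
cat > m.py <<'E'
from h import *
def meas(tag):
    p=cv2.imread(f"pics/top{tag}.png");hsv=cv2.cvtColor(p,cv2.COLOR_BGR2HSV).astype(int);H,S,V=hsv[...,0],hsv[...,1],hsv[...,2]
    B,G,R=[p[...,i].astype(int) for i in range(3)]
    def show(n,m,box,z,cam="top"):
        for k in blobs(m,box):
            w=onz(cam,k,z)[:,:2].astype(np.float32);(c,s,a)=cv2.minAreaRect(w*1000);(cc,r)=cv2.minEnclosingCircle(w*1000)
            M=cv2.moments(k.reshape(-1,1,2));cen=onz(cam,[[M["m10"]/M["m00"],M["m01"]/M["m00"]]],z)[0]*1000
            bp=cv2.boxPoints((c,s,a));e=[bp[1]-bp[0],bp[2]-bp[1]];L=max(e,key=np.linalg.norm)
            print(n,"rect c",np.round(c,1),"size+px",np.round(s,1),"long axis deg from x %.1f"%(np.degrees(np.arctan2(L[1],L[0]))%180),"| moment",np.round(cen,1),"| A-diam %.1f"%(2*r))
    grey=S<35
    show("wellL",grey,(130,235,185,290),.003); show("wellS",grey,(278,188,320,225),.003)
    show("pentray",grey,(180,205,255,236),.009); show("ttray",grey,(405,235,460,285),.006)
    show("timer",(S<40)|(V>150),(255,262,296,298),.014)
    show("pen",((S<55)&(V>100))|((H>100)&(H<125)&(S>90)),(178,270,240,295),.009)
    show("pencap",((H>100)&(H<125)&(S>90)),(178,270,240,295),.009)
    show("capL",(S<110)&(V<60),(308,262,345,285),.125)
    show("bodyL",(V<75),(305,260,345,300),.100)
    show("capS",(S<60)&(V>100),(370,266,398,294),.085)
    show("stop",(R>G*1.5),(275,232,300,255),.026)
meas("0")
E
python3 m.py
python3 - <<'E'
from h import *
p=cv2.imread("pics/side0.png")
# rough side check: capL top (298,222), capS top(329,266)
for n,uv,z in[("capL",(298,223),.122),("capS",(329,267),.083),("well S",(348.5,219),.025),("wellL",(251.5,178),.025),("ttray",(381,320),.006),("beakertop",(374,246),.065)]:print(n,np.round(onz("side",[uv],z)[0]*1000,1))
print(np.round(onz("top",[(374,216)],.065)*1000))
E
```

```text
wellL rect c [483.  368.5] size+px [97.  95.8] long axis deg from x 3.3 | moment [481.9 367.8   3. ] | A-diam 99.6
wellS rect c [637.2   4.9] size+px [75.9 77.1] long axis deg from x 91.4 | moment [637.3   4.1   3. ] | A-diam 79.1
pentray rect c [593.1 213.2] size+px [ 43.1 147.2] long axis deg from x 95.3 | moment [592.4 213.    9. ] | A-diam 149.2
ttray rect c [ 502.5 -353.7] size+px [73.4 90.3] long axis deg from x 111.9 | moment [ 502.4 -353.7    6. ] | A-diam 112.3
timer rect c [440.8  61.1] size+px [46.8 63.6] long axis deg from x 109.8 | moment [441.4  61.9  14. ] | A-diam 73.8
pen rect c [434.6 234.6] size+px [119.4  15.5] long axis deg from x 82.5 | moment [435.1 239.4   9. ] | A-diam 119.6
pencap rect c [428.3 194.1] size+px [37.6 10.6] long axis deg from x 81.8 | moment [428.2 194.4   9. ] | A-diam 37.8
capL rect c [442.6 -71.5] size+px [33.6 33.6] long axis deg from x 91.3 | moment [441.6 -71.2 125. ] | A-diam 38.7
bodyL rect c [437.3 -71. ] size+px [60.3 63.9] long axis deg from x 136.3 | moment [437.2 -70.7 100. ] | A-diam 66.4
capS rect c [ 446.6 -218.3] size+px [24.7 24.9] long axis deg from x 91.3 | moment [ 447.1 -218.2   85. ] | A-diam 27.4
stop rect c [536.4  31.5] size+px [21.  20.8] long axis deg from x 1.3 | moment [536.4  31.7  26. ] | A-diam 24.8
capL [433.7 -87.2 122. ]
capS [ 441.5 -226.7   83. ]
well S [630.4  -3.2  25. ]
wellL [478.3 357.8  25. ]
ttray [ 499.2 -357.6    6. ]
beakertop [ 589.3 -188.7   65. ]
[[ 606. -192.   65.]]
```

```bash
cat >> h.py <<'E'
from scipy.spatial.transform import Rotation as Ro
def go(x,y,z,ang=None):
    "row numbers to bring the TCP to x,y,z (mm), closing line at ang deg from world x"
    o=ctrl.get_obs();q=o["eef_rot"];R=Ro.from_quat([q[1],q[2],q[3],q[0]]).as_matrix()
    s=R.T@(np.array([x,y,z])/1000-o["eef_pos"]);a=np.degrees(np.arctan2(R[1,1],R[0,1]))
    t=0 if ang is None else -((ang-a+90)%180-90)
    print("row",np.round(s/.4,4),"turn",round(t/180,4),"| cur ang %.1f"%a,"pos",np.round(np.array(o["eef_pos"])*1000,1),"tilt",np.round(R[:,2],3),"t",o["time_s"])
E
python3 - <<'E'
from h import *
p=cv2.imread("pics/side0.png");hsv=cv2.cvtColor(p,cv2.COLOR_BGR2HSV).astype(int);S,V=hsv[...,1],hsv[...,2]
def tri(a,b):
    C1,d1=ray("top",[a]);C2,d2=ray("side",[b]);d1=d1[0];d2=d2[0]
    s=np.linalg.lstsq(np.c_[d1,-d2],C2-C1,rcond=None)[0];P,Q=C1+s[0]*d1,C2+s[1]*d2
    return np.round((P+Q)*500,1),round(np.linalg.norm(P-Q)*1000,1)
def cen(m,box):
    for k in blobs(m,box):
        x,y,w,h=cv2.boundingRect(k);M=cv2.moments(k.reshape(-1,1,2));print((x,y,w,h),M["m10"]/M["m00"],M["m01"]/M["m00"])
print("capS");cen((S<70)&(V>120),(316,258,343,275))
print("capL");cen((S<130)&(V<70),(285,212,312,235))
print("wells");cen(S<35,(330,205,368,235));cen(S<35,(230,165,275,195))
print("bodies");cen((V<90),(280,212,316,268));cen(V<90,(312,262,345,300))
print("stain excl; expected side px for top-based points (cap mid)",pix("side",[[.4405,-.071,.115],[.4405,-.071,0],[.445,-.2175,.08],[.445,-.2175,0],[.637,.0045,.003],[.4825,.368,.003]]).round(1))
go(440,-71,150)
E
```

```text
capS
(316, 258, 27, 17) 329.10531544957774 264.6269249875807
capL
(290, 216, 16, 14) 297.6500519210799 222.82866043613708
wells
(335, 212, 28, 20) 348.75832305795313 221.90998766954377
(237, 172, 30, 19) 251.37281237281235 180.76516076516074
bodies
(286, 226, 30, 40) 298.64864864864865 249.1153153153153
(288, 216, 19, 16) 297.3373205741627 223.7089314194577
(320, 274, 18, 24) 328.96391076115486 285.79265091863516
stain excl; expected side px for top-based points (cap mid) [[297.7 221.4]
 [298.9 258.6]
 [328.3 265.3]
 [328.  291.7]
 [348.8 223.6]
 [252.1 182.4]]
row [-1.1124 -1.3659  0.203 ] turn 0.0 | cur ang 77.2 pos [126.8 560.3 230.5] tilt [-0.001 -0.002 -1.   ] t 0.1
```

Call:
drive_tool([
  [[-0.55, -0.68, 0, 0], [-0.55, -0.68, 0, 0], [-0.55, -0.68, 0, 0], [-0.55, -0.68, 0, 0], [-0.55, -0.68, 0, 0], [-0.55, -0.68, 0, 0], [-0.55, -0.68, 0, 0], [-0.55, -0.68, 0, 0], [-0.55, -0.68, 0, 0], [-0.55, -0.68, 0, 0], [-0.55, -0.68, 0, 0], [-0.55, -0.68, 0, 0]],
], jaw=0)

```text
time_s: 1.1
eef_pos: [0.2813, 0.2473, 0.2312]
eef_rot: [-0.0, 0.111, 0.994, 0.0]
wrist_force: [-0.3, -0.1, 0.1]
opening: 0.998
grasp_force: 0.0
```

Call:
drive_tool([
  [[-0.56, -0.686, 0.1, 0], [-0.56, -0.686, 0.1, 0], [-0.56, -0.686, 0.1, 0], [-0.56, -0.686, 0.1, 0], [-0.56, -0.686, 0.1, 0], [-0.56, -0.686, 0.1, 0], [-0.56, -0.686, 0.1, 0], [-0.56, -0.686, 0.1, 0], [-0.56, -0.686, 0.1, 0], [-0.56, -0.686, 0.1, 0], [-0.56, -0.686, 0.1, 0], [-0.56, -0.686, 0.1, 0]],
])

```text
time_s: 2.1
eef_pos: [0.439, -0.0685, 0.1908]
eef_rot: [-0.001, 0.11, 0.994, 0.0]
wrist_force: [-0.2, -0.0, 0.1]
opening: 0.997
grasp_force: 0.0
```

```bash
python3 -c "
from h import *
go(440,-71,60)"
```

```text
row [-0.0042 -0.0057  0.3269] turn 0.0 | cur ang 77.3 pos [439.  -68.5 190.8] tilt [-0.001  0.001 -1.   ] t 2.1
```

Call:
drive_tool([
  [[-0.004, -0.006, 0.04, 0], [-0.004, -0.006, 0.1, 0], [-0.004, -0.006, 0.16, 0], [-0.004, -0.006, 0.21, 0], [-0.004, -0.006, 0.25, 0], [-0.004, -0.006, 0.28, 0], [-0.004, -0.006, 0.3, 0], [-0.004, -0.006, 0.315, 0], [-0.004, -0.006, 0.327, 0], [-0.004, -0.006, 0.327, 0]],
])

```text
time_s: 2.93
eef_pos: [0.4401, -0.0722, 0.0602]
eef_rot: [-0.0, 0.111, 0.994, 0.0]
wrist_force: [-0.3, -0.4, -0.7]
opening: 0.997
grasp_force: 0.0
```

Call:
drive_tool([
  [[0, 0, 0, 0], [0, 0, 0, 0], [0, 0, 0, 0], [0, 0, 0, 0], [0, 0, 0, 0], [0, 0, 0, 0], [0, 0, 0, 0], [0, 0, 0, 0], [0, 0, 0, 0], [0, 0, 0, 0], [0, 0, 0, 0], [0, 0, 0, 0]],
], jaw=1)

```text
time_s: 3.93
eef_pos: [0.4411, -0.0728, 0.0615]
eef_rot: [0.001, 0.111, 0.994, 0.0]
wrist_force: [0.0, 3.3, 5.3]
opening: 0.738
grasp_force: 64.6
```

```bash
python3 -c "
from h import *
go(482.5,368,150)"
```

```text
row [ 0.1427  1.0978 -0.2211] turn 0.0 | cur ang 77.2 pos [441.1 -72.8  61.5] tilt [ 0.002  0.    -1.   ] t 3.9333
```

Call:
drive_tool([
  [[0, 0, -0.04, 0], [0, 0, -0.1, 0], [0, 0, -0.16, 0], [0.01, 0.06, -0.2, 0], [0.02, 0.14, -0.22, 0], [0.04, 0.22, -0.22, 0], [0.05, 0.3, -0.22, 0], [0.06, 0.38, -0.22, 0], [0.07, 0.46, -0.22, 0], [0.075, 0.52, -0.22, 0], [0.08, 0.55, -0.22, 0], [0.08, 0.55, -0.22, 0]],
])

```text
time_s: 4.93
eef_pos: [0.4574, 0.1509, 0.1484]
eef_rot: [-0.0, 0.11, 0.994, 0.0]
wrist_force: [-0.1, -0.5, -2.4]
opening: 0.739
grasp_force: 66.7
```

Call:
drive_tool([
  [[0.01, 0.05, 0, 0], [0.02, 0.12, 0, 0], [0.03, 0.2, 0, 0], [0.04, 0.28, 0, 0], [0.05, 0.36, 0, 0], [0.06, 0.43, 0, 0], [0.06, 0.49, 0, 0], [0.06, 0.53, 0, 0], [0.063, 0.548, 0, 0], [0.063, 0.548, 0, 0], [0.063, 0.548, 0, 0]],
])

```text
time_s: 5.85
eef_pos: [0.4814, 0.367, 0.148]
eef_rot: [-0.0, 0.111, 0.994, -0.001]
wrist_force: [-0.2, -0.2, -3.4]
opening: 0.737
grasp_force: 66.9
```

```bash
python3 - <<'E'
from h import *
p,d=ctrl.camera("side");cv2.imwrite("pics/s1.png",cv2.resize(p[100:240,180:360,::-1],None,fx=3.5,fy=3.5))
go(482.5,368,66)
E
```

```text
row [-0.002   0.004   0.2052] turn 0.0 | cur ang 77.2 pos [481.4 366.7 148.1] tilt [-0.001 -0.001 -1.   ] t 5.9
```

View pics/s1.png

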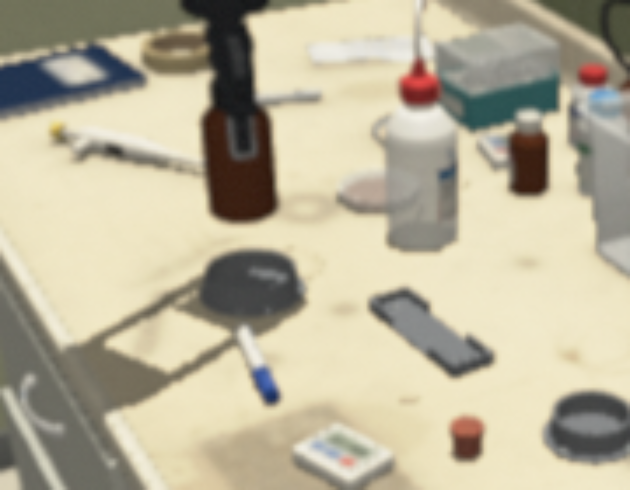

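Call:
drive_tool([
  [[-0.002, 0.004, 0.03, 0], [-0.002, 0.004, 0.07, 0], [-0.002, 0.004, 0.11, 0], [-0.002, 0.004, 0.14, 0], [-0.002, 0.004, 0.165, 0], [-0.002, 0.004, 0.18, 0], [-0.002, 0.004, 0.19, 0], [-0.002, 0.004, 0.197, 0], [-0.002, 0.004, 0.202, 0], [-0.002, 0.004, 0.204, 0], [-0.002, 0.004, 0.204, 0]],
])

```text
time_s: 6.82
eef_pos: [0.483, 0.3696, 0.0673]
eef_rot: [0.0, 0.111, 0.994, 0.0]
wrist_force: [-0.5, 0.9, -2.3]
opening: 0.734
grasp_force: 66.9
```

Call:
drive_tool([
  [[0, 0, 0, 0], [0, 0, 0, 0], [0, 0, 0, 0]],
])

```text
time_s: 7.07
eef_pos: [0.4829, 0.3696, 0.0673]
eef_rot: [0.0, 0.111, 0.994, 0.0]
wrist_force: [-0.4, 0.2, -3.0]
opening: 0.737
grasp_force: 66.9
```

Call:
drive_tool([
  [[0, 0, 0.002, 0], [0, 0, 0.004, 0], [0, 0, 0.005, 0], [0, 0, 0.005, 0]],
])

```text
time_s: 7.4
eef_pos: [0.483, 0.3696, 0.0655]
eef_rot: [0.0, 0.111, 0.994, 0.0]
wrist_force: [-1.8, -0.2, 4.0]
opening: 0.742
grasp_force: 67.1
```

Call:
drive_tool([
  [[0, 0, 0, 0], [0, 0, 0, 0], [0, 0, 0, 0], [0, 0, 0, 0], [0, 0, 0, 0], [0, 0, 0, 0], [0, 0, 0, 0], [0, 0, 0, 0], [0, 0, 0, 0], [0, 0, 0, 0]],
], jaw=0)

```text
time_s: 8.23
eef_pos: [0.4828, 0.3695, 0.0649]
eef_rot: [0.0, 0.111, 0.994, -0.0]
wrist_force: [0.1, -0.3, 0.5]
opening: 1.001
grasp_force: 0.0
```

Call:
drive_tool([
  [[0, 0, -0.03, 0], [0, 0, -0.09, 0], [0, 0, -0.17, 0], [0, 0, -0.25, 0], [0, 0, -0.33, 0], [0, 0, -0.36, 0], [0, 0, -0.36, 0]],
])

```text
time_s: 8.82
eef_pos: [0.485, 0.3707, 0.2142]
eef_rot: [0.004, 0.111, 0.994, 0.002]
wrist_force: [0.3, 0.1, -0.2]
opening: 0.997
grasp_force: 0.0
```

```bash
python3 -c "
from h import *
go(444.5,-217.5,150)"
```

```text
row [-0.225  -1.4574  0.1541] turn 0.0 | cur ang 77.2 pos [485.  370.7 214.2] tilt [ 0.008  0.004 -1.   ] t 8.8167
```

Call:
drive_tool([
  [[-0.02, -0.1, 0, 0], [-0.03, -0.2, 0, 0], [-0.05, -0.3, 0, 0], [-0.07, -0.4, 0, 0], [-0.08, -0.5, 0, 0], [-0.1, -0.6, 0, 0], [-0.11, -0.7, 0, 0], [-0.11, -0.73, 0, 0]],
])

```text
time_s: 9.48
eef_pos: [0.4597, 0.0708, 0.2073]
eef_rot: [-0.001, 0.113, 0.994, -0.001]
wrist_force: [1.2, 0.7, -0.5]
opening: 0.998
grasp_force: 0.0
```

Call:
drive_tool([
  [[-0.02, -0.1, 0, 0], [-0.03, -0.2, 0, 0], [-0.05, -0.3, 0, 0], [-0.07, -0.4, 0, 0], [-0.08, -0.5, 0.04, 0], [-0.1, -0.6, 0.1, 0], [-0.11, -0.68, 0.15, 0], [-0.11, -0.72, 0.19, 0], [-0.11, -0.725, 0.2, 0], [-0.11, -0.725, 0.2, 0]],
])

```text
time_s: 10.32
eef_pos: [0.4378, -0.217, 0.126]
eef_rot: [-0.003, 0.113, 0.994, 0.002]
wrist_force: [-1.1, 0.4, 0.4]
opening: 1.002
grasp_force: 0.0
```

```bash
python3 -c "
from h import *
go(444.5,-217.5,26)"
```

```text
row [-0.0179  0.0018  0.2499] turn 0.0 | cur ang 77.1 pos [ 437.8 -217.   126. ] tilt [-0.005  0.004 -1.   ] t 10.3167
```

Call:
drive_tool([
  [[-0.016, 0.002, 0.02, 0], [-0.016, 0.002, 0.06, 0], [-0.016, 0.002, 0.1, 0], [-0.016, 0.002, 0.14, 0], [-0.016, 0.002, 0.18, 0], [-0.016, 0.002, 0.21, 0], [-0.016, 0.002, 0.23, 0], [-0.016, 0.002, 0.245, 0], [-0.016, 0.002, 0.25, 0], [-0.016, 0.002, 0.25, 0]],
])

```text
time_s: 11.15
eef_pos: [0.4466, -0.2177, 0.029]
eef_rot: [-0.0, 0.111, 0.994, 0.0]
wrist_force: [-0.5, 0.4, -0.5]
opening: 0.998
grasp_force: 0.0
```

Call:
drive_tool([
  [[0, 0, 0, 0], [0, 0, 0, 0], [0, 0, 0, 0], [0, 0, 0, 0], [0, 0, 0, 0], [0, 0, 0, 0], [0, 0, 0, 0], [0, 0, 0, 0], [0, 0, 0, 0], [0, 0, 0, 0], [0, 0, 0, 0], [0, 0, 0, 0]],
], jaw=1)

```text
time_s: 12.15
eef_pos: [0.447, -0.2188, 0.0297]
eef_rot: [0.001, 0.111, 0.994, -0.0]
wrist_force: [-0.8, 0.6, 6.0]
opening: 0.503
grasp_force: 60.7
```

```bash
python3 -c "
from h import *
go(637,4.5,130)"
```

```text
row [-0.3402  0.6492 -0.2507] turn 0.0 | cur ang 77.2 pos [ 447.  -218.8   29.7] tilt [ 0.001 -0.001 -1.   ] t 12.15
```

Call:
drive_tool([
  [[0, 0, -0.04, 0], [0, 0, -0.1, 0], [0, 0, -0.17, 0], [0, 0.06, -0.23, 0], [-0.03, 0.14, -0.25, 0], [-0.07, 0.22, -0.25, 0], [-0.11, 0.3, -0.25, 0], [-0.15, 0.37, -0.25, 0], [-0.18, 0.42, -0.25, 0], [-0.2, 0.45, -0.25, 0], [-0.2, 0.45, -0.25, 0]],
])

```text
time_s: 13.07
eef_pos: [0.5655, -0.0585, 0.1287]
eef_rot: [0.0, 0.11, 0.994, 0.0]
wrist_force: [-0.1, 0.7, 0.4]
opening: 0.502
grasp_force: 61.1
```

Call:
drive_tool([
  [[-0.03, 0.04, 0, 0], [-0.06, 0.09, 0, 0], [-0.1, 0.14, 0, 0], [-0.13, 0.18, 0, 0], [-0.14, 0.2, 0, 0], [-0.14, 0.2, 0, 0], [-0.14, 0.2, 0, 0]],
])

```text
time_s: 13.65
eef_pos: [0.6355, 0.0045, 0.1283]
eef_rot: [-0.001, 0.111, 0.994, -0.0]
wrist_force: [-1.0, -0.2, -0.2]
opening: 0.502
grasp_force: 61.1
```

```bash
python3 - <<'E'
from h import *
p,d=ctrl.camera("side");cv2.imwrite("pics/s2.png",cv2.resize(p[120:280,220:420,::-1],None,fx=3.5,fy=3.5))
go(637,4.5,33)
E
```

```text
row [-0.0043  0.0016  0.2385] turn 0.0 | cur ang 77.2 pos [635.3   4.3 128.4] tilt [-0.002 -0.    -1.   ] t 13.7
```

View pics/s2.png

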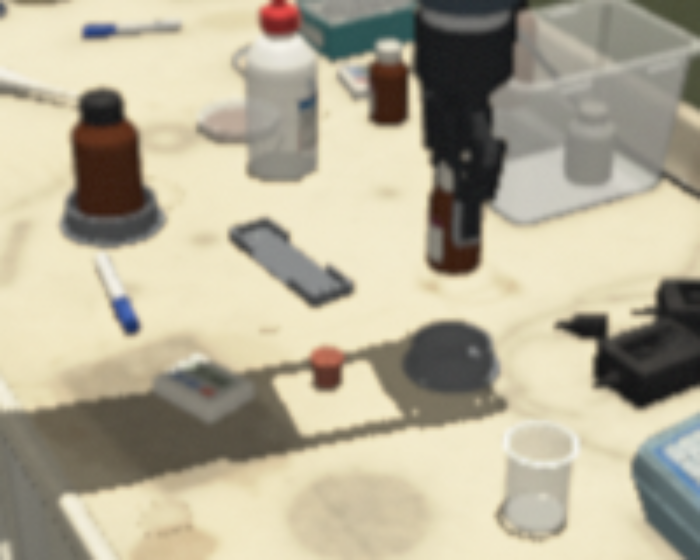

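Call:
drive_tool([
  [[-0.004, 0.001, 0.03, 0], [-0.004, 0.001, 0.08, 0], [-0.004, 0.001, 0.13, 0], [-0.004, 0.001, 0.17, 0], [-0.004, 0.001, 0.195, 0], [-0.004, 0.001, 0.212, 0], [-0.004, 0.001, 0.224, 0], [-0.004, 0.001, 0.232, 0], [-0.004, 0.001, 0.236, 0], [-0.004, 0.001, 0.237, 0], [-0.004, 0.001, 0.237, 0], [-0.004, 0.001, 0.237, 0]],
])

```text
time_s: 14.7
eef_pos: [0.6387, 0.0053, 0.0348]
eef_rot: [0.001, 0.111, 0.994, -0.0]
wrist_force: [0.7, -0.2, -1.2]
opening: 0.499
grasp_force: 61.1
```

Call:
drive_tool([
  [[0, 0, 0.002, 0], [0, 0, 0.003, 0], [0, 0, 0.003, 0]],
])

```text
time_s: 14.95
eef_pos: [0.6387, 0.0053, 0.0338]
eef_rot: [0.001, 0.111, 0.994, -0.0]
wrist_force: [-0.9, 0.8, 4.0]
opening: 0.499
grasp_force: 61.4
```

Call:
drive_tool([
  [[0, 0, 0, 0], [0, 0, 0, 0], [0, 0, 0, 0], [0, 0, 0, 0], [0, 0, 0, 0], [0, 0, 0, 0], [0, 0, 0, 0], [0, 0, 0, 0], [0, 0, 0, 0], [0, 0, 0, 0]],
], jaw=0)

```text
time_s: 15.78
eef_pos: [0.6381, 0.0053, 0.0329]
eef_rot: [-0.0, 0.111, 0.994, -0.0]
wrist_force: [0.4, 0.0, -0.6]
opening: 1.002
grasp_force: 0.0
```

Call:
drive_tool([
  [[0, 0, -0.03, 0], [0, 0, -0.09, 0], [0, 0, -0.17, 0], [0, 0, -0.25, 0], [0, 0, -0.32, 0], [0, 0, -0.35, 0], [0, 0, -0.35, 0], [0, 0, -0.35, 0]],
])

```text
time_s: 16.45
eef_pos: [0.6382, 0.0053, 0.1731]
eef_rot: [0.0, 0.111, 0.994, -0.0]
wrist_force: [1.1, 0.2, -0.4]
opening: 1.002
grasp_force: 0.0
```

```bash
python3 -c "
from h import *
go(441,61.5,80,19.8)"
```

```text
row [0.512  0.028  0.2323] turn 0.3191 | cur ang 77.2 pos [638.2   5.3 173.1] tilt [ 0.001 -0.    -1.   ] t 16.45
```

Call:
drive_tool([
  [[0.06, 0, 0, 0.03], [0.13, 0.01, 0, 0.065], [0.2, 0.01, 0, 0.1], [0.28, 0.015, 0.02, 0.14], [0.35, 0.02, 0.06, 0.18], [0.41, 0.025, 0.1, 0.21], [0.46, 0.028, 0.14, 0.245], [0.5, 0.028, 0.18, 0.28], [0.512, 0.028, 0.2, 0.31], [0.512, 0.028, 0.2, 0.319], [0.512, 0.028, 0.2, 0.319], [0.512, 0.028, 0.2, 0.319]],
])

```text
time_s: 17.45
eef_pos: [0.4396, 0.0617, 0.0914]
eef_rot: [-0.001, 0.574, 0.819, -0.001]
wrist_force: [0.2, -0.4, 0.1]
opening: 0.997
grasp_force: 0.0
```

```bash
python3 - <<'E'
from h import *
for n in("top","side"):
    p,d=ctrl.camera(n);cv2.imwrite(f"pics/{n}3.png",p[:,:,::-1])
a=cv2.imread("pics/top3.png")[180:320,120:460];cv2.imwrite("pics/c3.png",cv2.resize(a,None,fx=2.3,fy=2.3,interpolation=cv2.INTER_CUBIC))
go(441,61.5,2,19.8)
E
```

```text
row [-0.0004  0.0011  0.2258] turn 0.0004 | cur ang 19.9 pos [440.6  61.5  92.3] tilt [-0.001  0.    -1.   ] t 17.55
```

View pics/c3.png

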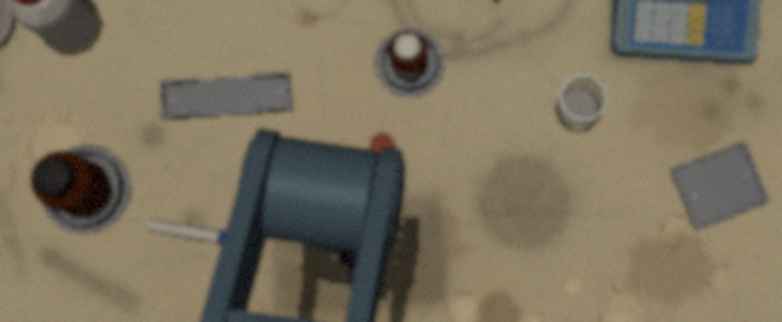

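Call:
drive_tool([
  [[0, 0.001, 0.03, 0], [0, 0.001, 0.07, 0], [0, 0.001, 0.11, 0], [0, 0.001, 0.15, 0], [0, 0.001, 0.18, 0], [0, 0.001, 0.2, 0], [0, 0.001, 0.215, 0], [0, 0.001, 0.225, 0], [0, 0.001, 0.228, 0], [0, 0.001, 0.228, 0], [0, 0.001, 0.228, 0]],
])

```text
time_s: 18.47
eef_pos: [0.4418, 0.0616, 0.0022]
eef_rot: [0.0, 0.575, 0.818, 0.0]
wrist_force: [0.2, -0.1, 0.5]
opening: 0.999
grasp_force: 0.0
```

Call:
drive_tool([
  [[0, 0, 0, 0], [0, 0, 0, 0], [0, 0, 0, 0], [0, 0, 0, 0], [0, 0, 0, 0], [0, 0, 0, 0], [0, 0, 0, 0], [0, 0, 0, 0], [0, 0, 0, 0], [0, 0, 0, 0], [0, 0, 0, 0], [0, 0, 0, 0]],
], jaw=1)

```text
time_s: 19.47
eef_pos: [0.4418, 0.0616, 0.0025]
eef_rot: [0.0, 0.575, 0.818, 0.0]
wrist_force: [-1.1, 0.6, 6.7]
opening: 0.587
grasp_force: 62.8
```

```bash
python3 - <<'E'
from h import *
go(502.5,-353.7,70,21.9)
E
```

```text
row [-1.0283 -0.2092 -0.1685] turn -0.0115 | cur ang 19.8 pos [441.8  61.6   2.5] tilt [ 0.001 -0.    -1.   ] t 19.4667
```

Call:
drive_tool([
  [[0, 0, -0.03, 0], [0, 0, -0.08, 0], [0, 0, -0.13, 0], [-0.05, -0.01, -0.17, 0], [-0.12, -0.02, -0.18, 0], [-0.2, -0.04, -0.18, 0], [-0.28, -0.06, -0.18, 0], [-0.36, -0.07, -0.18, 0], [-0.44, -0.09, -0.18, 0], [-0.49, -0.1, -0.18, 0], [-0.51, -0.105, -0.18, 0], [-0.51, -0.105, -0.18, 0]],
])

```text
time_s: 20.47
eef_pos: [0.4711, -0.1462, 0.0739]
eef_rot: [0.0, 0.576, 0.817, -0.0]
wrist_force: [0.2, 0.2, -1.3]
opening: 0.59
grasp_force: 62.6
```

Call:
drive_tool([
  [[-0.04, -0.01, 0, 0], [-0.1, -0.02, 0, 0], [-0.18, -0.03, 0, 0], [-0.26, -0.05, 0, -0.005], [-0.34, -0.07, 0, -0.011], [-0.42, -0.08, 0, -0.011], [-0.48, -0.1, 0, -0.011], [-0.51, -0.104, 0, -0.011], [-0.518, -0.104, 0, -0.011], [-0.518, -0.104, 0, -0.011], [-0.518, -0.104, 0, -0.011]],
])

```text
time_s: 21.38
eef_pos: [0.5019, -0.3513, 0.0732]
eef_rot: [-0.001, 0.56, 0.828, 0.0]
wrist_force: [-0.3, 1.0, -0.7]
opening: 0.587
grasp_force: 62.6
```

```bash
python3 - <<'E'
from h import *
for n in("top","side"):
    p,d=ctrl.camera(n);cv2.imwrite(f"pics/{n}4.png",p[:,:,::-1])
a=cv2.imread("pics/side4.png")[200:370,300:460];cv2.imwrite("pics/c4.png",cv2.resize(a,None,fx=3.5,fy=3.5,interpolation=cv2.INTER_CUBIC))
go(502.5,-353.7,7,21.9)
E
```

```text
row [-0.0062 -0.0009  0.166 ] turn -0.0001 | cur ang 21.9 pos [ 502.  -351.4   73.4] tilt [-0.001  0.001 -1.   ] t 21.4833
```

View pics/c4.png

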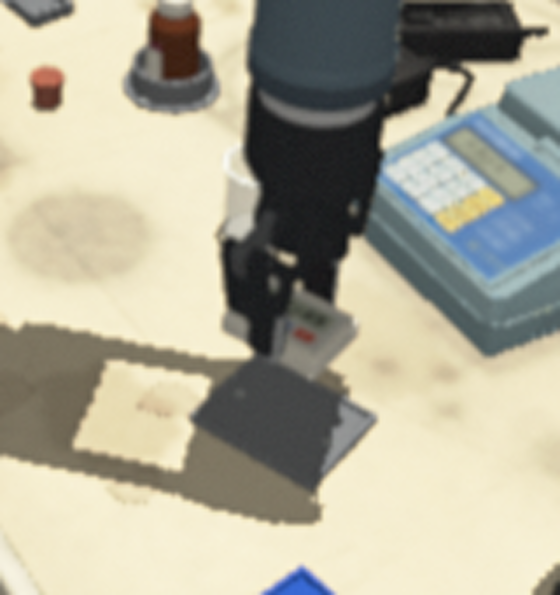

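```bash
python3 - <<'E'
from h import *
a=np.radians(21.9);u=np.array([np.cos(a),np.sin(a),0]);v=np.array([-u[1],u[0],0]);c=np.array([.502,-.3514,.071])
P=[c+sx*.026*u+sy*.034*v+[0,0,h] for h in(0,.016) for sx,sy in((1,1),(1,-1),(-1,-1),(-1,1))]
q=pix("side",P);img=cv2.imread("pics/c4.png")
r=((q-[300,200])*3.5).astype(int);print(r.tolist())
for k in(0,4):cv2.polylines(img,[r[k:k+4].reshape(-1,1,2)],True,(0,255,0) if k else (0,0,255),1)
cv2.imwrite("pics/c5.png",img[200:420,150:450])
E
```

```text
[[267, 289], [361, 337], [314, 384], [218, 333], [269, 269], [364, 317], [316, 364], [220, 313]]
```

View pics/c5.png

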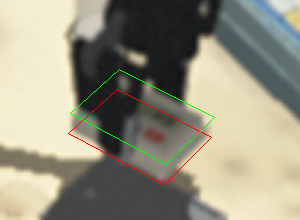

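Call:
drive_tool([
  [[-0.006, -0.001, 0.03, 0], [-0.006, -0.001, 0.065, 0], [-0.006, -0.001, 0.095, 0], [-0.006, -0.001, 0.12, 0], [-0.006, -0.001, 0.138, 0], [-0.006, -0.001, 0.15, 0], [-0.006, -0.001, 0.158, 0], [-0.006, -0.001, 0.163, 0], [-0.006, -0.001, 0.165, 0], [-0.006, -0.001, 0.165, 0], [-0.006, -0.001, 0.165, 0]],
])

```text
time_s: 22.4
eef_pos: [0.5028, -0.3563, 0.0082]
eef_rot: [0.0, 0.561, 0.828, -0.0]
wrist_force: [-0.0, 0.1, -0.7]
opening: 0.591
grasp_force: 62.6
```

```bash
python3 - <<'E'
from h import *
go(502.5,-353.7,6.5,21.9)
E
```

```text
row [0.0062 0.0017 0.0043] turn -0.0006 | cur ang 21.8 pos [ 502.8 -356.3    8.2] tilt [ 0.001 -0.001 -1.   ] t 22.4
```

Call:
drive_tool([
  [[0.003, 0.001, 0, 0], [0.005, 0.001, 0.002, 0], [0.005, 0.001, 0.003, 0], [0.005, 0.001, 0.003, 0], [0.005, 0.001, 0.003, 0]],
])

```text
time_s: 22.82
eef_pos: [0.5022, -0.3539, 0.0066]
eef_rot: [0.0, 0.561, 0.828, 0.0]
wrist_force: [-0.4, 0.7, -0.2]
opening: 0.589
grasp_force: 62.6
```

Call:
drive_tool([
  [[0, 0, 0, 0], [0, 0, 0, 0], [0, 0, 0, 0], [0, 0, 0, 0], [0, 0, 0, 0], [0, 0, 0, 0], [0, 0, 0, 0], [0, 0, 0, 0], [0, 0, 0, 0], [0, 0, 0, 0]],
], jaw=0)

```text
time_s: 23.65
eef_pos: [0.5022, -0.3539, 0.0065]
eef_rot: [0.0, 0.561, 0.828, -0.0]
wrist_force: [0.5, -0.5, -0.2]
opening: 0.999
grasp_force: 0.0
```

Call:
drive_tool([
  [[0, 0, -0.03, 0], [0, 0, -0.09, 0], [0, 0, -0.17, 0], [0, 0, -0.22, 0], [0.06, 0, -0.25, 0], [0.15, 0, -0.25, 0], [0.25, 0, -0.25, 0], [0.35, 0, -0.25, 0.02], [0.45, 0, -0.25, 0.05], [0.55, 0.0, -0.25, 0.08], [0.6, 0, -0.25, 0.11], [0.6, 0, -0.25, 0.13]],
])

```text
time_s: 24.65
eef_pos: [0.4108, -0.127, 0.1066]
eef_rot: [-0.001, 0.718, 0.696, 0.0]
wrist_force: [-0.5, -0.3, -0.3]
opening: 1.001
grasp_force: 0.0
```

```bash
python3 - <<'E'
from h import *
for n in("top","side"):
    p,d=ctrl.camera(n);cv2.imwrite(f"pics/{n}6.png",p[:,:,::-1])
a=cv2.imread("pics/top6.png")[200:310,120:460];b=cv2.imread("pics/side6.png")[150:370,180:460]
a=cv2.resize(a,(780,252),interpolation=cv2.INTER_CUBIC);b=cv2.resize(b,(430,338),interpolation=cv2.INTER_CUBIC)
o=np.zeros((592,780,3),np.uint8);o[:252]=a;o[252:590,:430]=b;z=cv2.resize(cv2.imread("pics/top6.png")[235:285,405:460],(340,309),interpolation=cv2.INTER_CUBIC);o[260:569,435:775]=z
cv2.imwrite("pics/c6.png",o)
go(435,235,80,-7.5)
E
```

```text
row [0.9146 0.0299 0.0679] turn 0.0331 | cur ang -1.5 pos [ 413.2 -130.4  107.5] tilt [ 0.001 -0.001 -1.   ] t 24.75
```

View pics/c6.png

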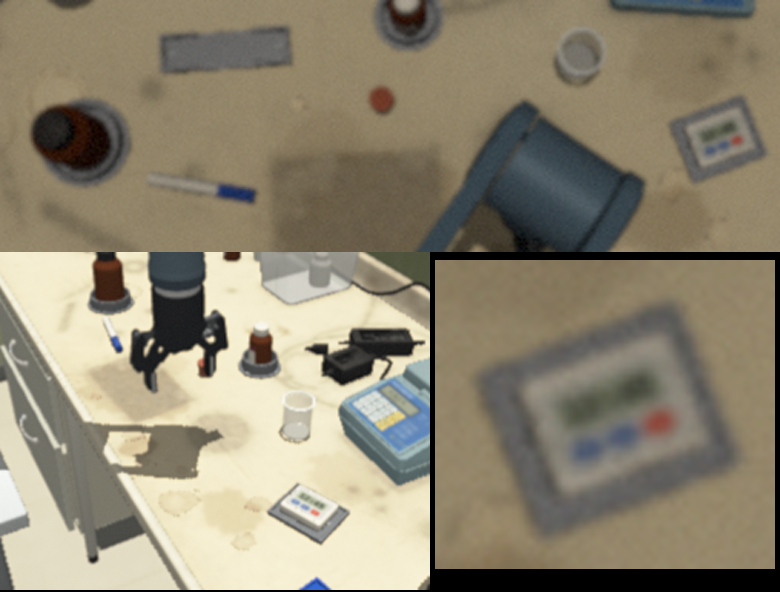

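Call:
drive_tool([
  [[0.06, 0, 0, 0.01], [0.15, 0.005, 0, 0.02], [0.25, 0.01, 0, 0.033], [0.35, 0.01, 0, 0.033], [0.45, 0.015, 0.02, 0.033], [0.55, 0.02, 0.04, 0.033], [0.65, 0.02, 0.06, 0.033], [0.75, 0.025, 0.068, 0.033], [0.84, 0.03, 0.068, 0.033], [0.9, 0.03, 0.068, 0.033], [0.914, 0.03, 0.068, 0.033], [0.914, 0.03, 0.068, 0.033]],
])

```text
time_s: 25.75
eef_pos: [0.436, 0.2352, 0.0797]
eef_rot: [0.0, 0.751, 0.661, 0.0]
wrist_force: [-0.1, -0.7, 0.1]
opening: 0.998
grasp_force: 0.0
```

Call:
drive_tool([
  [[0, 0, 0, 0], [0, 0, 0, 0], [0, 0, 0, 0]],
])

```text
time_s: 26.0
eef_pos: [0.4356, 0.2327, 0.0793]
eef_rot: [0.0, 0.753, 0.658, -0.0]
wrist_force: [-0.3, -0.3, -0.5]
opening: 0.998
grasp_force: 0.0
```

```bash
python3 - <<'E'
from h import *
# re-measure pen & timer from the unobstructed top6 view
p=cv2.imread("pics/top6.png");hsv=cv2.cvtColor(p,cv2.COLOR_BGR2HSV).astype(int);H,S,V=hsv[...,0],hsv[...,1],hsv[...,2]
m=((S<55)&(V>100))|((H>100)&(H<125)&(S>90))
for k in blobs(m,(178,270,240,295)):
    c,s,a=cv2.minAreaRect((onz("top",k,.009)[:,:2]*1000).astype(np.float32));bp=cv2.boxPoints((c,s,a));L=max([bp[1]-bp[0],bp[2]-bp[1]],key=np.linalg.norm);print("pen",c,s,np.degrees(np.arctan2(L[1],L[0]))%180)
p=cv2.imread("pics/top6.png")
crop=p[240:282,410:458];g=cv2.cvtColor(crop,cv2.COLOR_BGR2GRAY);print("V bright",np.percentile(g,[10,50,90,98]))
mm=cv2.morphologyEx((V>112).astype(np.uint8),cv2.MORPH_CLOSE,np.ones((9,9)))
for k in blobs(mm&1,(417,244,452,277),100):
    for z in(.02,):
        c,s,a=cv2.minAreaRect((onz("top",k,z)[:,:2]*1000).astype(np.float32));bp=cv2.boxPoints((c,s,a));L=max([bp[1]-bp[0],bp[2]-bp[1]],key=np.linalg.norm);print("timer",c,s,np.degrees(np.arctan2(L[1],L[0]))%180)
go(434.6,234.6,3,-7.5)
E
```

```text
pen (433.7068176269531, 234.92356872558594) (118.93110656738281, 18.62751579284668) 82.50522
V bright [ 95.  124.5 136.  139. ]
timer (501.7454833984375, -354.5791015625) (83.77159881591797, 91.30616760253906) 91.29677
row [ 0.0045 -0.003   0.1909] turn -0.0007 | cur ang -7.6 pos [435.6 232.7  79.3] tilt [-0. -0. -1.] t 26.0
```

Call:
drive_tool([
  [[0.004, -0.003, 0.03, 0], [0.005, -0.003, 0.07, 0], [0.005, -0.003, 0.11, 0], [0.005, -0.003, 0.14, 0], [0.005, -0.003, 0.16, 0], [0.005, -0.003, 0.175, 0], [0.005, -0.003, 0.185, 0], [0.005, -0.003, 0.19, 0], [0.005, -0.003, 0.19, 0], [0.005, -0.003, 0.19, 0]],
])

```text
time_s: 26.83
eef_pos: [0.4347, 0.2363, 0.0037]
eef_rot: [0.0, 0.752, 0.659, 0.0]
wrist_force: [0.4, 0.1, -0.2]
opening: 1.0
grasp_force: 0.0
```

Call:
drive_tool([
  [[0, 0, 0, 0], [0, 0, 0, 0], [0, 0, 0, 0], [0, 0, 0, 0], [0, 0, 0, 0], [0, 0, 0, 0], [0, 0, 0, 0], [0, 0, 0, 0], [0, 0, 0, 0], [0, 0, 0, 0], [0, 0, 0, 0], [0, 0, 0, 0]],
], jaw=1)

```text
time_s: 27.83
eef_pos: [0.4347, 0.2363, 0.0036]
eef_rot: [0.0, 0.752, 0.659, 0.0]
wrist_force: [-0.8, 0.1, 5.4]
opening: 0.176
grasp_force: 59.3
```

```bash
python3 - <<'E'
from h import *
go(593,213.1,60,5.3)
E
```

```text
row [-0.0055  0.4    -0.1407] turn -0.0714 | cur ang -7.5 pos [434.7 236.3   3.6] tilt [ 0.001  0.    -1.   ] t 27.8333
```

Call:
drive_tool([
  [[0, 0, -0.03, 0], [0, 0, -0.08, 0], [0, 0, -0.12, -0.01], [0, 0.06, -0.14, -0.03], [0, 0.13, -0.14, -0.05], [0, 0.2, -0.14, -0.071], [0, 0.27, -0.14, -0.071], [0, 0.33, -0.14, -0.071], [-0.002, 0.37, -0.14, -0.071], [-0.002, 0.39, -0.14, -0.071], [-0.002, 0.4, -0.14, -0.071], [-0.002, 0.4, -0.14, -0.071]],
])

```text
time_s: 28.83
eef_pos: [0.5925, 0.2142, 0.0586]
eef_rot: [-0.0, 0.674, 0.739, -0.0]
wrist_force: [0.5, -0.2, -0.1]
opening: 0.178
grasp_force: 58.7
```

Call:
drive_tool([
  [[0, 0, 0, 0], [0, 0, 0, 0], [0, 0, 0, 0]],
])

```text
time_s: 29.08
eef_pos: [0.5918, 0.2148, 0.0592]
eef_rot: [-0.0, 0.674, 0.739, -0.0]
wrist_force: [-0.4, 0.4, -0.4]
opening: 0.178
grasp_force: 58.7
```

```bash
python3 - <<'E'
from h import *
p,d=ctrl.camera("side");cv2.imwrite("pics/s7.png",cv2.resize(p[140:240,210:370,::-1],None,fx=4,fy=4,interpolation=cv2.INTER_CUBIC))
p,d=ctrl.camera("top");cv2.imwrite("pics/top7.png",p[:,:,::-1])
go(593,214.5,8,5.3)
E
```

```text
row [-0.0006  0.0018  0.1285] turn -0.0002 | cur ang 5.3 pos [592.3 214.7  59.4] tilt [-0. -0. -1.] t 29.1833
```

View pics/s7.png

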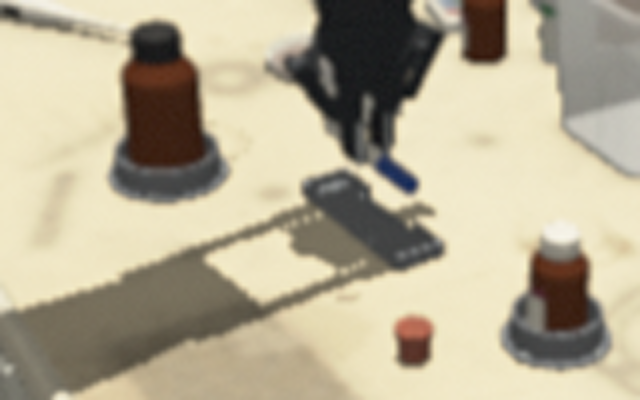

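Call:
drive_tool([
  [[0, 0.002, 0.03, 0], [0, 0.002, 0.06, 0], [0, 0.002, 0.085, 0], [0, 0.002, 0.103, 0], [0, 0.002, 0.115, 0], [0, 0.002, 0.122, 0], [0, 0.002, 0.126, 0], [0, 0.002, 0.128, 0], [0, 0.002, 0.128, 0], [0, 0.002, 0.128, 0]],
])

```text
time_s: 30.02
eef_pos: [0.594, 0.2145, 0.0085]
eef_rot: [0.0, 0.674, 0.739, 0.0]
wrist_force: [-0.1, 0.5, 0.4]
opening: 0.176
grasp_force: 58.7
```

```bash
python3 - <<'E'
from h import *
go(593,214.5,7.6,5.3)
E
```

```text
row [ 0.0002 -0.0026  0.0024] turn -0.0004 | cur ang 5.2 pos [594.  214.5   8.5] tilt [ 0.001  0.    -1.   ] t 30.0167
```

Release, rise, and clear the view toward the robot's left.

Call:
drive_tool([
  [[0, -0.002, 0.001, 0], [0, -0.002, 0.002, 0], [0, -0.002, 0.002, 0]],
])

```text
time_s: 30.27
eef_pos: [0.5931, 0.2145, 0.0077]
eef_rot: [0.0, 0.674, 0.739, 0.0]
wrist_force: [-0.1, -0.3, 1.1]
opening: 0.177
grasp_force: 58.8
```

Call:
drive_tool([
  [[0, 0, 0, 0], [0, 0, 0, 0], [0, 0, 0, 0], [0, 0, 0, 0], [0, 0, 0, 0], [0, 0, 0, 0], [0, 0, 0, 0], [0, 0, 0, 0], [0, 0, 0, 0], [0, 0, 0, 0], [0, 0, 0, 0], [0, 0, 0, 0]],
], jaw=0)

```text
time_s: 31.27
eef_pos: [0.5928, 0.2144, 0.0073]
eef_rot: [-0.0, 0.674, 0.739, -0.0]
wrist_force: [-0.3, 0.6, 0.6]
opening: 1.0
grasp_force: 0.0
```

Call:
drive_tool([
  [[0, 0, -0.03, 0], [0, 0, -0.09, 0], [0, 0, -0.17, 0], [0, 0, -0.26, 0], [0, 0, -0.35, 0], [0, -0.07, -0.43, 0], [-0.03, -0.15, -0.48, 0], [-0.07, -0.23, -0.5, 0], [-0.13, -0.31, -0.5, 0], [-0.2, -0.38, -0.5, 0], [-0.27, -0.43, -0.5, 0], [-0.3, -0.45, -0.5, 0]],
])

```text
time_s: 32.27
eef_pos: [0.4222, 0.0766, 0.208]
eef_rot: [0.001, 0.674, 0.739, -0.0]
wrist_force: [0.5, 0.6, 0.9]
opening: 1.001
grasp_force: 0.0
```

```bash
python3 - <<'E'
from h import *
for n in("top","side"):
    p,d=ctrl.camera(n);cv2.imwrite(f"pics/{n}8.png",p[:,:,::-1])
A=cv2.imread("pics/top8.png");B=cv2.imread("pics/side8.png")
o=np.zeros((600,800,3),np.uint8);o[:259]=cv2.resize(A[200:310,120:460],(800,259),interpolation=cv2.INTER_CUBIC)
o[260:600,:400]=cv2.resize(B[150:358,210:455],(400,340),interpolation=cv2.INTER_CUBIC)
o[260:600,400:]=cv2.resize(B[165:233,235:315],(400,340),interpolation=cv2.INTER_CUBIC)
cv2.imwrite("pics/c8.png",o);go(434,0,200)
E
```

```text
row [-0.194   0.0084  0.021 ] turn 0.0 | cur ang 5.1 pos [423.8  77.  208.4] tilt [ 0.002 -0.001 -1.   ] t 32.3667
```

View pics/c8.png

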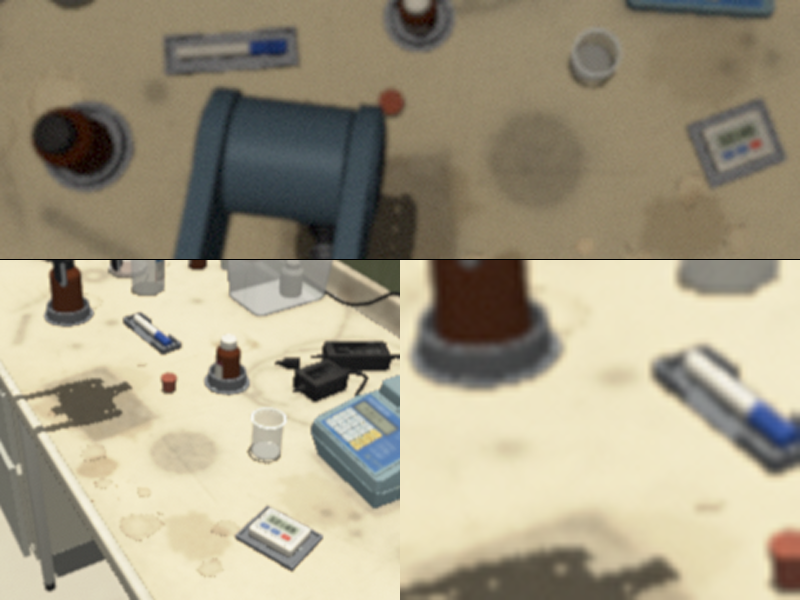

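The final views show everything in its holder. The pen lies in its tray (crop 228,48), the timer sits flat in the grey tray (737,143), and both bottles stand in their wells (75,140 and 418,12). The beaker and stopper have not moved, and the gripper is clear.

```bash
python3 -c "
from bench import ctrl
print(ctrl.hand_in())"
```

```text
the job is handed in; nothing more can be done
None
```

I put both bottles, the timer and the pen in their grey holders in the order listed and handed the job in at about 32 s; the last pictures show all four in place and the beaker and stopper where they were.

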